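Load a tube into a drill jig past the bridge post

ROBOT

A 6-joint arm with a two-finger parallel gripper is mounted at the origin on a cart in front of the work surface, level with it; the furniture and walls round the work are solid. World frame = base frame: x ahead of the robot, y to its left, z up, the work surface at z = 0. Lengths are in m, angles in degrees, forces in N, time in s.
With the tool pointing down it reaches from about 0.375 to 0.9 m from the base axis. Payload 3.1 kg.
Tool frame: the origin (TCP) lies between the finger pads; the fingertips stand 22 mm ahead of it and the grasp point (between the pads) lies 3 mm ahead of it; y points along the fingers, x is the direction in which the jaws open and shut, and the axes are right-handed (so a half turn about y gives the same grasp; the last joint's range is limited). The gripper opens to 87 mm and grips with 3 to 60 N. Pads are 19 mm wide; open, the fingers measure 117 mm over their backs; the gripper's body (75 mm by 190 mm) begins 51 mm behind the grasp point.
Start: joints at [-74.914, 30.224, 82.088, -0, 67.689, -10.227], TCP at [0.267, -0.565, 0.245] pointing down, gripper open.
Joint ranges: [-176.69, 176.69], [-43.24, 126.21], [12.49, 139.97], [-82, 262], [0, 151.66], [-163.58, 163.58]. Speed limits (degrees/s): [159.86, 159.86, 180, 180, 180, 180].

INTERFACE

Orientations are given as a 3x3 rotation matrix whose columns are the frame's x, y, z axes.
In Python, from rig import bot, imaging, workorder gives the robot as it stands. The module is installed in compiled form; this text tells all that it offers.
- The arm moves only by the tool drive_tool, never from a script. Its argument "commands" is a list of rows, each an object of numbers: "dx", "dy", "dz": the shift along the tool's x, y, z normalised to -1 to 1, where 1 is 4 cm; "wx", "wy", "wz": the turn, a rotation vector about the tool's x, y, z normalised to -1 to 1, where 1 is pi/2 rad; "grip": the finger opening in mm, from 0 to 87. In form: [{"dx": .., "dy": .., "dz": .., "wx": .., "wy": .., "wz": .., "grip": ..}, ...]. A call has 1 to 8 rows; each row shifts and turns the commanded pose from where the row before left it, along the tool's axes as they then stand; what a row does not reach is not made up. A row lasts 1/8 s, in which the tool goes at most 62.5 mm and 10.7 degrees, less where a joint would pass 70% of its speed; a pose out of reach is approached as far as the arm can. A call with a number of a shift or a turn outside -1 to 1 is refused whole. A call with a gripper value outside its range is refused whole. The fingers move at their own pace and stop on an object; the grip force is fixed at half the most. Time passes only in rows, so rows that do not move let the fingers close. It gives the time, the measured TCP pose, the force and the opening at its end, in the units of the state.
- bot.read_state(): the state, without advancing time (a new reading comes with each control period).
- imaging.capture(name): name is "scene" or "top" or "wrist"; returns (picture, depth): 400x640x3 uint8, red, green, blue; 400x640 float32, m along the optical axis (not along the pixel's ray), 0 where there is no reading.
- imaging.get_calibration(name): a dict with "mtx" (3x3 intrinsics, pixels), "dist" ([k1, k2, p1, p2, k3] as OpenCV has them; the pictures are not rectified), "world_to_cam" (4x4, takes a point from world to camera coordinates). Camera axes: x right, y down, z forward; pixel columns grow to the right and rows downward; lengths in m; the calibration is good to about 2 mm. A picture is of the moment at which its call begins: read the wrist's pose just before it. get_calibration takes no time and is no camera call; for the wrist camera it gives the pose at the moment of the call.
- workorder.hand_in(): hands the job in, once; it reports no verdict.
The state is a dict: "time_s": time; "joint_positions": joint angles; "qvel": joint speeds; "tau": joint torques, N m; "position": TCP position; "tcp_rot": TCP orientation; "force": force on the tool from outside, world axes, zero at the start; "moment": the same for the moment, N m; "opening": opening from 0.0 (shut) to 1.0 (fully open).
Only numpy, scipy, OpenCV 4.12 (cv2) and the standard library are available. Lean on these libraries where they do the work, as an engineer would, in place of code of your own. Each camera call takes 0.05 s, during which the arm holds its last target. There are 200 camera calls.

TASK

Load the square steel tube into the drill jig by pushing it with your fingertips, never pinching or lifting it: pivot it by its ends so that its right-hand end goes in behind the post and under the drill bridge, and swing the other end in until the whole tube lies flush along the fence. Push the end slide up by its red-topped pin so that the tube is butted against the end stop with the slide's nose against its other end. Leave the other things on the jig board and bench undisturbed.

Things in the scene. Friction and masses are not known exactly. Their poses are not given: they have to be found in the camera images.
- jig: Drill jig, fixed on the bench. Frame: x away from the robot, y left along the fence, z up; origin at bench height below the home corner. Plywood board, top z = 18 mm, x -200 to 24, y -30 to 345 mm. Aluminium fence: face x = 0, top z = 45. Steel end stop: face y = 0, x -34 to 0, top z = 40. A loaded tube has its origin at x = -10, y = 110, z = 18 mm (its y axis along the jig's).
- home_corner (a point): inner corner of the bay on the board's top, where the fence's face meets the end stop's face (jig frame 0, 0, 18 mm). The bay for the tube runs from here to the left along the fence, up to the slide's nose.
- post (a point): top centre of the round steel post, 16 mm across, standing on the board in front of the bay (jig frame -56, 42, 45 mm); 48 mm clear between post and fence. It carries the front of the drill bridge, a dark steel plate with a brass drill bush on top: y 22 to 62, x -67 to 20, underside z = 45, top 55, bush to 63 mm in the jig's frame.
- guide (a point): middle of the front upper edge of the slide guide (jig frame -32, 302, 41 mm), a fixed low channel at the left end of the fence: y 264 to 340, x -32 to 0, top z = 41 mm
- tube: Loose length of dark square steel tube, 20 x 20 mm, 220 mm long, about 0.22 kg, lying on the jig board in front of the bay. Origin: centre of its underside; its y axis runs along its length to the left-hand end, its x axis away from the robot.
- tube_a (a point): centre of the tube's right-hand end face (tube frame 0, -110, +10 mm): the end that goes behind the post and against the end stop
- tube_b (a point): centre of the tube's left-hand end face (tube frame 0, +110, +10 mm)
- end_slide (a joint): travel of the end slide in m along the fence towards the end stop: 0 = drawn back (its flat brass nose 254 mm from the end stop), range 0 to 0.041; the nose meets a fully loaded tube at 0.034 and pushes along a tube that is not yet against the stop. It moves stiffly (about 2.5 N) and stays where it is left.
- slide_pin (a point): point on the axis of the upright pin on the end slide, 58 mm above the bench (jig frame x = -10.5, y = 277 mm minus the slide's travel). The pin is steel, 10 mm across, bare from 41 to 63 mm above the bench; a red plastic knob 17 mm across sits on it from 63 to 79 mm. It moves with the slide.
- bush: loose brass bush, 34 mm across, 30 mm high, standing on the right front part of the jig board; bystander. Origin at the centre of its underside
- punch: loose steel centre punch, 104 mm long, 10 mm thick, lying on the right front part of the jig board; bystander
- pliers: loose combination pliers, 170 mm long, flat on the bench to the left of the jig; bystander
- block: loose small steel block, 32 x 45 x 28 mm, on the bench to the left of the jig; bystander
- oil_can: copper oil can with a thin bent spout, 177 mm tall, at the right of the bench; bystander
- spanner_1: open-ended spanner, 226 mm long, flat at the right front of the bench; bystander

How it is judged (in metres and radians):
On the way, in this order (a step that is already met when the one before it is completed fails the run):
1. the tube's right-hand end is in behind the post (y of tube_a in the frame of jig below 0.04 m and x of tube_a in the frame of jig above -0.042 m), for 0.1 s.
2. the whole tube lies flush along the fence (x of each of tube_a, tube_b in the frame of jig above -0.0145 m), for 0.1 s.
At the end, for the whole second after the job is handed in: The tube lies flat on the board, both ends within 4 mm of touching the fence, its right-hand end within 4 mm of the end stop, the end slide pushed up to at least 29.5 mm (its nose within about 4 mm of the tube's end), and everything at rest (x of tube_a in the frame of jig between -0.014 and -0.007 m and x of tube_b in the frame of jig between -0.014 and -0.007 m and y of tube_a in the frame of jig between -0.003 and 0.004 m and value of joint end_slide above 0.0295 m and z of tube in the frame of jig below 0.021 m and angle between tube's own z axis and vertical below 0.05 rad and linear speed of tube below 0.01 m/s).
It fails at once if the tube was lifted or tipped off the board (z of tube in the frame of jig above 0.03 m or angle between tube's own z axis and vertical above 0.25 rad).
It fails at once if the tube was pinched between the fingers (pressed on both its long sides at once) (contact force between the fingers and tube_c0 above 5 N and contact force between the fingers and tube_c1 above 5 N).
It fails at once if a bystander was knocked or moved by more than 15 mm (distance of any of bush, punch, pliers, block, oil_can, spanner_1 from where it was at the start of the episode above 0.015 m).
It also fails if it takes over 54 s, if anything falls off the work surface, if the arm or the gripper's body presses on something with over 40 N, if the wrist force passes 120 N, or if a joint passes its speed limit or range.

## Working session

There is one attempt and no reset: what is moved stays moved. The work goes in short steps, Python scripts to look and compute and a tool call to move; the robot and the scene stay as the last step left them, time stands still between calls to the robot, and variables do not carry over. Pictures are saved under pics/ and viewed, on a budget of 10 in all, crops included, one or two more only if the job needs it, and the job is handed in when it is done.

Besides the shell and the picture viewer there is one more tool, called after "Call:" by a JSON object that holds its "api" and its "payload", one argument or row to a line. drive_tool: Moves the arm, as the interface text tells. Its arguments: {"type":"object","properties":{"commands":{"type":"array"}},"required":["commands"]}

```bash
mkdir -p pics
python3 - <<'E'
from rig import bot, imaging
import cv2, numpy as np
s=bot.read_state(); print(s)
for n in("top","scene"):
    p,d=imaging.capture(n); c=imaging.get_calibration(n)
    np.savez(f"{n}.npz",p=p,d=d,**c)
    cv2.imwrite(f"pics/{n}0.png",p[:,:,::-1]); print(n,c)
E
```

```text
{'time_s': 0.0, 'joint_positions': array([-7.49136579e+01,  3.02813867e+01,  8.21564838e+01,  1.39127104e-03,
        6.76881362e+01, -1.02277083e+01]), 'qvel': array([ 0.08848112,  0.04601439, -0.05177994, -0.01888396, -0.06304853,
        0.00012057]), 'tau': array([-4.83154508e-04, -4.40045643e+01, -1.76588076e+01,  6.35617808e-02,
        5.83251624e-02, -1.68068264e-04]), 'position': array([ 0.26708526, -0.56430344,  0.24354508]), 'tcp_rot': array([[ 4.27570603e-01, -5.50713382e-04,  9.03981790e-01],
       [-9.03979376e-01,  2.12928067e-03,  4.27570759e-01],
       [-2.16029989e-03, -9.99997581e-01,  4.12584282e-04]]), 'force': array([ 0.58984293,  0.50485045, -0.13563547]), 'moment': array([ 0.00377332, -0.00088066, -0.02663075]), 'opening': 1.0021364476723276}
top {'mtx': array([[453.56330813,   0.        , 319.72772842],
       [  0.        , 453.56330813, 197.62464577],
       [  0.        ,   0.        ,   1.        ]]), 'dist': array([-0.0382103,  0.       ,  0.       ,  0.       ,  0.       ]), 'world_to_cam': array([[-1.19337465e-02, -9.99927650e-01,  1.50998146e-03,
         5.04880465e-02],
       [-9.98338186e-01,  1.18296082e-02, -5.63997085e-02,
         5.14554742e-01],
       [ 5.63777655e-02, -2.18053197e-03, -9.98407128e-01,
         1.68522378e+00],
       [ 0.00000000e+00,  0.00000000e+00,  0.00000000e+00,
         1.00000000e+00]])}
scene {'mtx': array([[420.02821743,   0.        , 323.14403461],
       [  0.        , 420.02821743, 204.85236253],
       [  0.        ,   0.        ,   1.        ]]), 'dist': array([-0.07013326,  0.        ,  0.        ,  0.        ,  0.        ]), 'world_to_cam': array([[-0.49281029, -0.86990676, -0.02000623,  0.32119528],
       [-0.55844817,  0.33383095, -0.75940275,  0.33095662],
       [ 0.66728828, -0.36306905, -0.65031316,  0.97727654],
       [ 0.        ,  0.        ,  0.        ,  1.        ]])}
```

View pics/top0.png

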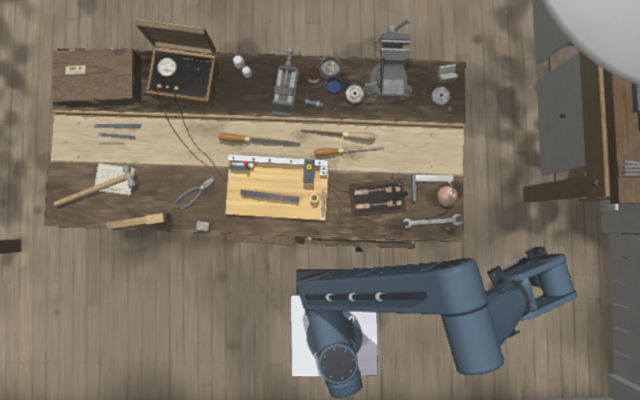

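View pics/scene0.png

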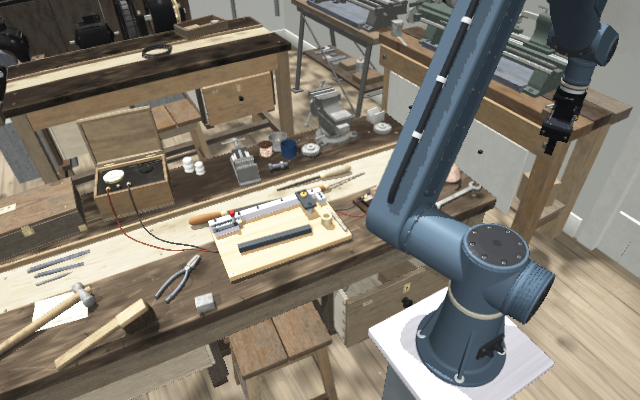

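The top view shows the board at about u 226–328, v 156–220, with the dark tube from about (241,192) to (298,201), the bridge near (309,165) and the red pin near (246,163). I'll measure the board and tube from this.

```bash
cat > h.py <<'E'
import numpy as np, cv2
def ray2plane(c,uv,z):
    uv=np.asarray(uv,float).reshape(-1,1,2)
    n=cv2.undistortPoints(uv,c["mtx"],c["dist"]).reshape(-1,2)
    R=c["world_to_cam"][:3,:3];t=c["world_to_cam"][:3,3];o=-R.T@t
    d=np.c_[n,np.ones(len(n))]@R
    return o+d*((z-o[2])/d[:,2])[:,None]
def proj(c,P):
    R=c["world_to_cam"][:3,:3];t=c["world_to_cam"][:3,3]
    return cv2.projectPoints(np.asarray(P,float).reshape(-1,1,3),cv2.Rodrigues(R)[0],t,c["mtx"],c["dist"])[0].reshape(-1,2)
E
python3 - <<'E'
from h import *
f=np.load("top.npz");p=f["p"];d=f["d"]
hsv=cv2.cvtColor(p,cv2.COLOR_RGB2HSV)
sub=p[150:225,220:335]
print(hsv[210,240],hsv[197,270],hsv[180,270],hsv[225,270])
def box(m,z,nm):
    cs,_=cv2.findContours(m,cv2.RETR_EXTERNAL,cv2.CHAIN_APPROX_NONE)
    c=max(cs,key=cv2.contourArea);r=cv2.minAreaRect(c);b=cv2.boxPoints(r)
    P=ray2plane(f,b,z);print(nm,r,"\n",b,"\n",P.round(4),[np.linalg.norm(P[i]-P[i-1]).round(4) for i in range(4)])
roi=np.zeros(d.shape,np.uint8);roi[150:225,220:335]=1
w=((hsv[...,0]>10)&(hsv[...,0]<28)&(hsv[...,1]>70)&(hsv[...,2]>150)).astype(np.uint8)*roi
w=cv2.morphologyEx(w,cv2.MORPH_OPEN,np.ones((3,3)))
box(w,.018,"board")
roi2=np.zeros(d.shape,np.uint8);roi2[185:210,232:306]=1
box((hsv[...,2]<120).astype(np.uint8)*roi2,.038,"tube")
red=((hsv[...,0]<8)|(hsv[...,0]>172))&(hsv[...,1]>140)&(hsv[...,2]>100)&(roi>0)
print("red",np.argwhere(red))
big=cv2.resize(p[145:230,215:340],None,fx=6,fy=6,interpolation=cv2.INTER_CUBIC)
cv2.imwrite("pics/top_c.png",big[:,:,::-1])
E
```

```text
[ 19 105 223] [ 15  22 114] [ 18 104 218] [ 16  72 114]
board ((276.7101745605469, 190.34735107421875), (100.5767593383789, 52.88262176513672), 3.814074993133545) 
 [[224.77432 213.38496]
 [228.29202 160.61946]
 [328.64603 167.30974]
 [325.12833 220.07524]] 
 [[0.4601 0.4    0.018 ]
 [0.6584 0.3867 0.018 ]
 [0.6285 0.0095 0.018 ]
 [0.4308 0.0252 0.018 ]] [np.float64(0.3759), np.float64(0.1988), np.float64(0.3784), np.float64(0.1983)]
tube ((259.9846496582031, 194.6230926513672), (38.57480239868164, 4.713319778442383), 7.125016689300537) 
 [[240.5539  194.56924]
 [241.13849 189.89233]
 [279.4154  194.67694]
 [278.8308  199.35385]] 
 [[0.5286 0.3372 0.038 ]
 [0.5459 0.335  0.038 ]
 [0.5265 0.1933 0.038 ]
 [0.5092 0.1956 0.038 ]] [np.float64(0.1429), np.float64(0.0175), np.float64(0.143), np.float64(0.0174)]
red [[162 244]
 [162 245]
 [162 246]
 [162 247]
 [163 244]
 [163 245]
 [163 246]
 [164 245]
 [164 246]]
```

View pics/top_c.png

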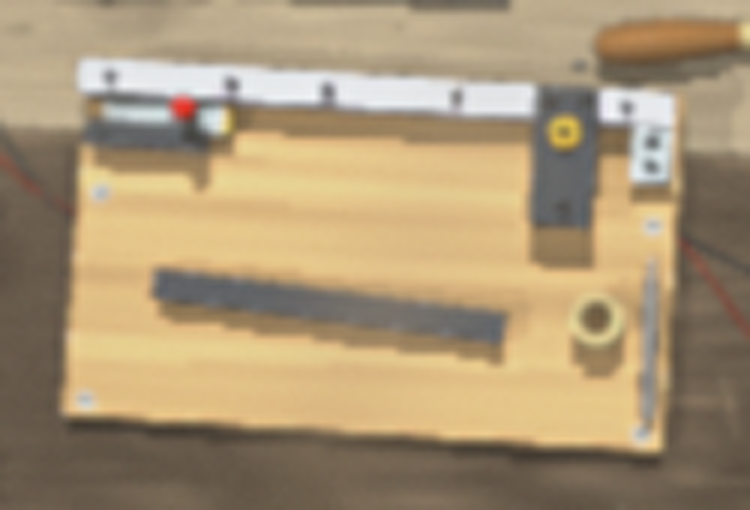

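Call:
{"api": "drive_tool", "payload": {
  "commands": [
    {"dx":-0.89,"dz":0.91,"dy":-0.2,"grip":0},
    {"dx":-0.89,"dz":0.91,"dy":-0.2,"grip":0},
    {"dx":-0.89,"dz":0.91,"dy":-0.2,"grip":0},
    {"dx":-0.89,"dz":0.91,"dy":-0.2,"grip":0},
    {"dx":-0.89,"dz":0.91,"dy":-0.2,"grip":0},
    {"dx":-0.89,"dz":0.91,"dy":-0.2,"grip":0},
    {"dx":-0.89,"dz":0.91,"dy":-0.2,"grip":0},
    {"dx":-0.89,"dz":0.91,"dy":-0.2,"grip":0}
  ]
}}

```text
schema error: expected keys dx, dy, dz, wx, wy, wz, grip
```

Call:
{"api": "drive_tool", "payload": {
  "commands": [
    {"dx":-0.89,"dz":0.91,"dy":-0.2,"grip":0},
    {"dx":-0.89,"dz":0.91,"dy":-0.2,"grip":0},
    {"dx":-0.89,"dz":0.91,"dy":-0.2,"grip":0},
    {"dx":-0.89,"dz":0.91,"dy":-0.2,"grip":0},
    {"dx":-0.89,"dz":0.91,"dy":-0.2,"grip":0},
    {"dx":-0.89,"dz":0.91,"dy":-0.2,"grip":0},
    {"dx":-0.89,"dz":0.91,"dy":-0.2,"grip":0},
    {"dx":-0.89,"dz":0.91,"dy":-0.2,"grip":0}
  ]
}}

```text
schema error: expected keys dx, dy, dz, wx, wy, wz, grip
```

Call:
{"api": "drive_tool", "payload": {
  "commands": [
    {"wy":0.083,"grip":0},
    {"wy":0.083,"grip":0},
    {"wy":0.083,"grip":0},
    {"wy":0.083,"grip":0},
    {"grip":0},
    {"grip":0}
  ]
}}

```text
schema error: expected keys dx, dy, dz, wx, wy, wz, grip
```

Run:
```python
from rig import bot, imaging
import cv2, numpy as np
s=bot.read_state(); print(s["time_s"],s["position"],s["tcp_rot"].round(3).tolist(),s["opening"],s["joint_positions"].round(1))
c=imaging.get_calibration("wrist");p,d=imaging.capture("wrist")
np.savez("w1.npz",p=p,d=d,**c); cv2.imwrite("pics/w1.png",p[:,:,::-1])
```

```text
0.1 [ 0.26708399 -0.56438118  0.24368748] [[0.428, -0.0, 0.904], [-0.904, 0.002, 0.428], [-0.002, -1.0, 0.0]] 1.0010480552160828 [-74.9  30.3  82.1   0.   67.7 -10.2]
```

View pics/w1.png

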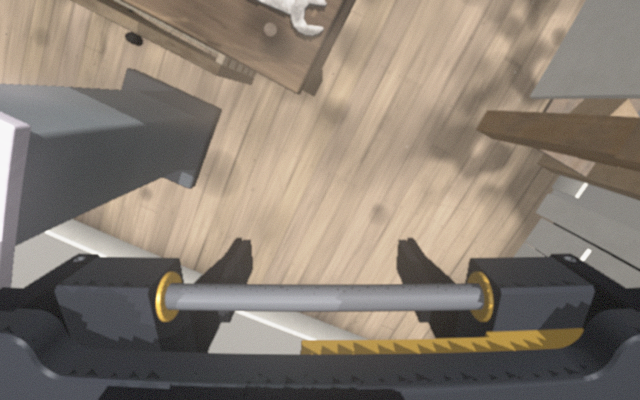

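The move was refused because every key is required, so the arm hasn't moved. The picture shows only the start area: fingers at about (235,260) and (410,260), with the image's up direction along tool +z.

Call:
{"api": "drive_tool", "payload": {
  "commands": [
    {"dx":-0.89,"dy":-0.2,"dz":0.85,"wx":0,"wy":0,"wz":0,"grip":0},
    {"dx":-0.89,"dy":-0.2,"dz":0.85,"wx":0,"wy":0,"wz":0,"grip":0},
    {"dx":-0.89,"dy":-0.2,"dz":0.85,"wx":0,"wy":0,"wz":0,"grip":0},
    {"dx":-0.89,"dy":-0.2,"dz":0.85,"wx":0,"wy":0,"wz":0,"grip":0},
    {"dx":-0.89,"dy":-0.2,"dz":0.85,"wx":0,"wy":0,"wz":0,"grip":0},
    {"dx":-0.89,"dy":-0.2,"dz":0.85,"wx":0,"wy":0,"wz":0,"grip":0},
    {"dx":-0.89,"dy":-0.2,"dz":0.85,"wx":0,"wy":0,"wz":0,"grip":0},
    {"dx":-0.89,"dy":-0.2,"dz":0.85,"wx":0,"wy":0,"wz":0,"grip":0}
  ]
}}

```text
time_s: 1.15
position: [0.3915, -0.1896, 0.3088]
tcp_rot: [[0.427, 0.0, 0.904], [-0.904, 0.0, 0.427], [-0.0, -1.0, 0.0]]
force: [0.7, -0.5, -0.1]
opening: 0.174
```

Call:
{"api": "drive_tool", "payload": {
  "commands": [
    {"dx":-0.89,"dy":-0.2,"dz":0.85,"wx":0,"wy":0,"wz":0,"grip":0},
    {"dx":-0.89,"dy":-0.2,"dz":0.85,"wx":0,"wy":0,"wz":0,"grip":0},
    {"dx":-0.89,"dy":-0.2,"dz":0.85,"wx":0,"wy":0,"wz":0,"grip":0},
    {"dx":-0.89,"dy":-0.2,"dz":0.85,"wx":0,"wy":0,"wz":0,"grip":0},
    {"dx":-0.89,"dy":-0.2,"dz":0.85,"wx":0,"wy":0,"wz":0,"grip":0},
    {"dx":-0.89,"dy":-0.2,"dz":0.85,"wx":0,"wy":0,"wz":0,"grip":0},
    {"dx":-0.89,"dy":-0.2,"dz":0.85,"wx":0,"wy":0,"wz":0,"grip":0},
    {"dx":-0.89,"dy":-0.2,"dz":0.85,"wx":0,"wy":0,"wz":0,"grip":0}
  ]
}}

```text
time_s: 2.15
position: [0.5156, 0.1842, 0.3726]
tcp_rot: [[0.428, -0.0, 0.904], [-0.904, -0.0, 0.428], [0.0, -1.0, -0.001]]
force: [0.5, -0.8, 0.2]
opening: 0.008
```

Call:
{"api": "drive_tool", "payload": {
  "commands": [
    {"dx":0,"dy":0,"dz":0,"wx":0,"wy":0.083,"wz":0,"grip":0},
    {"dx":0,"dy":0,"dz":0,"wx":0,"wy":0.083,"wz":0,"grip":0},
    {"dx":0,"dy":0,"dz":0,"wx":0,"wy":0.083,"wz":0,"grip":0},
    {"dx":0,"dy":0,"dz":0,"wx":0,"wy":0.083,"wz":0,"grip":0},
    {"dx":0,"dy":0,"dz":0,"wx":0,"wy":0,"wz":0,"grip":0},
    {"dx":0,"dy":0,"dz":0,"wx":0,"wy":0,"wz":0,"grip":0}
  ]
}}

```text
time_s: 2.9
position: [0.5153, 0.1825, 0.3723]
tcp_rot: [[-0.078, -0.001, 0.997], [-0.997, -0.0, -0.078], [0.0, -1.0, -0.001]]
force: [-0.7, -0.5, -0.4]
opening: 0.009
```

Run:
```python
from rig import bot, imaging
import cv2, numpy as np
s=bot.read_state(); print(s["time_s"],s["position"],s["tcp_rot"].round(3).tolist(),s["opening"],s["joint_positions"].round(1))
c=imaging.get_calibration("wrist");p,d=imaging.capture("wrist")
np.savez("w1.npz",p=p,d=d,**c); cv2.imwrite("pics/w2.png",p[:,:,::-1])
```

```text
2.9 [0.5153208  0.1825243  0.37232959] [[-0.078, -0.001, 0.997], [-0.997, -0.0, -0.078], [0.0, -1.0, -0.001]] 0.008964294437048739 [  7.8  16.8  83.3   0.   79.9 102.3]
```

View pics/w2.png

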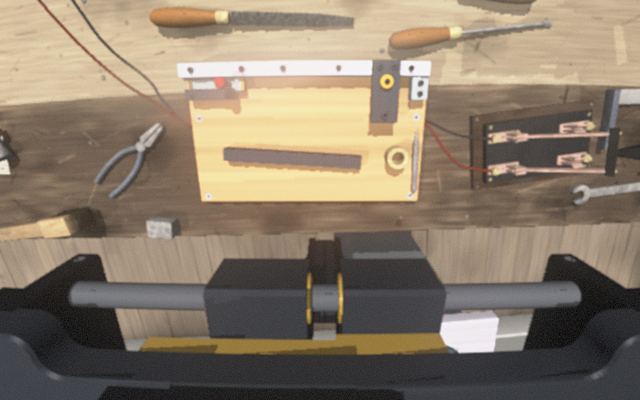

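The wrist view is well aligned with the jig. The board's front corners are at about (200,200) and (420,201), the tube runs from (224,155) to (361,163), the red knob is at (219,84), the drill bush at (387,81) and the end stop at (420,88).

```bash
cat >> h.py <<'E'
def blob(m,near=None):
    cs,_=cv2.findContours(m.astype(np.uint8),cv2.RETR_EXTERNAL,cv2.CHAIN_APPROX_NONE)
    return max(cs,key=cv2.contourArea)
def win(m,u0,u1,v0,v1):
    r=np.zeros(m.shape,bool); r[v0:v1,u0:u1]=m[v0:v1,u0:u1]; return r
def cen(m):
    M=cv2.moments(m.astype(np.uint8),True); return [M["m10"]/M["m00"],M["m01"]/M["m00"]]
E
python3 - <<'E'
from h import *
f=np.load("w1.npz");p=f["p"]
hsv=cv2.cvtColor(p,cv2.COLOR_RGB2HSV);H,S,V=[hsv[...,i].astype(int) for i in range(3)]
print("samples",hsv[180,280],hsv[159,290],hsv[215,280],hsv[180,190],hsv[69,300])
wood=(H>10)&(H<28)&(S>60)&(V>170)
w=win(wood,150,470,62,215)
# edges: subpixel by row/column extents
cols=np.arange(215,405); front=[np.where(w[:,u])[0].max()+.5 for u in cols]
rows=np.arange(110,190); left=[np.where(w[r])[0].min()-.5 for r in rows]; right=[np.where(w[r])[0].max()+.5 for r in rows]
F=ray2plane(f,np.c_[cols,front],.018);L=ray2plane(f,np.c_[left,rows],.018);R=ray2plane(f,np.c_[right,rows],.018)
kf=np.polyfit(F[:,1],F[:,0],1);kl=np.polyfit(L[:,0],L[:,1],1);kr=np.polyfit(R[:,0],R[:,1],1)
print("front slope deg",np.degrees(np.arctan(kf[0])),"left",-np.degrees(np.arctan(kl[0])),"right",-np.degrees(np.arctan(kr[0])))
def inter(k):  # x=kf0*y+b, y=k0*x+c
    y=(k[0]*kf[1]+k[1])/(1-k[0]*kf[0]); return np.array([kf[0]*y+kf[1],y])
FL,FR=inter(kl),inter(kr); print("FL",FL,"FR",FR,np.linalg.norm(FL-FR))
ey=(FL-FR)/np.linalg.norm(FL-FR);ex=np.array([ey[1],-ey[0]])
mid=(FL+FR)/2; O=mid+.2*ex-.1575*ey
print("O",O,"yaw",np.degrees(np.arctan2(-ey[0],ey[1])))
def jig(P): d=np.atleast_2d(P)[:,:2]-O; return np.c_[d@ex,d@ey]*1000
red=win(((H<8)|(H>172))&(S>140)&(V>100),200,240,70,100)
print("knob (-10.5,277)",jig(ray2plane(f,[cen(red)],.079)),red.sum())
br=win((H>18)&(H<32)&(S>130)&(V>100),376,400,70,95); print("bush (?,42)",jig(ray2plane(f,[cen(br)],.063)),br.sum())
wh=win((S<40)&(V>190),150,470,50,85); c=blob(wh);b=cv2.boxPoints(cv2.minAreaRect(c));print("fence top",jig(ray2plane(f,b,.045)))
tm=win(V<110,210,375,140,180); tm=win((V<115)&(S<90),210,375,140,180)
c=blob(tm);r=cv2.minAreaRect(c);b=cv2.boxPoints(r)
T=jig(ray2plane(f,b,.038));print("tube",r,T,np.linalg.norm(T[0]-T[1]),np.linalg.norm(T[1]-T[2]),T.mean(0))
E
```

```text
samples [ 22  88 244] [  8  48 142] [ 12  95 118] [ 12  85 126] [  0   3 245]
front slope deg 4.013831290882361 left 2.9555264402027936 right 3.815997501194674
FL [0.45895011 0.40032204] FR [0.43269832 0.02620189] 0.3750400584854382
O [0.63430908 0.04214883] yaw -4.013831290882356Traceback (most recent call last):
  File "<stdin>", line 21, in <module>
  File "h.py", line 17, in cen
    M=cv2.moments(m.astype(np.uint8),True); return [M["m10"]/M["m00"],M["m01"]/M["m00"]]
                                                    ~~~~~~~~^~~~~~~~~
ZeroDivisionError: float division by zero
```

```bash
cat >> h.py <<'E'
O=np.array([.63431,.04215]);YAW=np.radians(-4.01)
ey=np.array([-np.sin(YAW),np.cos(YAW)]);ex=np.array([np.cos(YAW),np.sin(YAW)])
def jig(P): d=np.atleast_2d(P)[:,:2]-O; return np.c_[d@ex,d@ey]*1000
E
python3 - <<'E'
from h import *
f=np.load("w1.npz");p=f["p"]
hsv=cv2.cvtColor(p,cv2.COLOR_RGB2HSV);H,S,V=[hsv[...,i].astype(int) for i in range(3)]
print(hsv[84,214:226].tolist(),hsv[81,382:393].tolist(),hsv[150:172:2,290].tolist())
red=win(((H<10)|(H>165))&(S>110)&(V>80),200,240,70,100)
if red.any(): print("knob (-10.5,277)",jig(ray2plane(f,[cen(red)],.079)),red.sum())
br=win((H>18)&(H<32)&(S>110)&(V>100),376,400,70,95)
if br.any(): print("bush (?,42)",jig(ray2plane(f,[cen(br)],.063)),br.sum())
wh=win((S<40)&(V>190),150,470,50,85); b=cv2.boxPoints(cv2.minAreaRect(blob(wh)));print("fence top",jig(ray2plane(f,b,.045)))
tm=win((V<165)&(S<75),210,375,140,180)
r=cv2.minAreaRect(blob(tm));b=cv2.boxPoints(r)
T=jig(ray2plane(f,b,.038));print("tube",r,T,np.linalg.norm(T[0]-T[1]),np.linalg.norm(T[1]-T[2]),T.mean(0))
E
```

```text
[[6, 35, 230], [5, 91, 233], [4, 118, 237], [5, 124, 239], [5, 122, 240], [5, 122, 239], [4, 118, 240], [5, 119, 241], [4, 115, 235], [5, 107, 219], [7, 88, 195], [8, 80, 184]] [[26, 134, 247], [25, 136, 247], [20, 142, 224], [16, 93, 151], [7, 41, 106], [0, 29, 96], [10, 50, 108], [16, 113, 154], [19, 139, 228], [25, 141, 247], [24, 141, 246]] [[15, 110, 202], [10, 70, 135], [8, 51, 150], [8, 56, 145], [8, 47, 146], [6, 48, 144], [7, 46, 145], [12, 69, 163], [15, 113, 197], [15, 113, 206], [22, 94, 244]]
knob (-10.5,277) [[ -9.63464954 273.5252133 ]] 63
bush (?,42) [[-9.49400006 42.97462547]] 117
fence top [[ 2.29874712e+01  3.45275265e+02]
 [ 2.17788579e+01  6.18190414e+01]
 [-2.80804296e-01  6.07960245e+01]
 [ 6.10341922e-01  3.47895230e+02]]
tube ((291.7987365722656, 157.82113647460938), (136.41636657714844, 12.976188659667969), 3.4682295322418213) [[-124.26565507  291.96488198]
 [-103.75630898  288.584034  ]
 [-118.73151787   74.24045324]
 [-139.48863823   74.91896018]] 20.78613504558609 214.86606874174578 [-121.56053004  182.42708235]
```

```bash
cat >> h.py <<'E'
def where():
    from rig import bot
    s=bot.read_state(); R=s["tcp_rot"]
    print("t",s["time_s"],"tcp jig",jig(s["position"]).round(1),"z",round(s["position"][2]*1e3,1),"toolx vs jig -y deg",np.degrees(np.arctan2(R[:2,0]@ex,-R[:2,0]@ey)).round(1),"F",s["force"].round(1)); return s
def go(s,jx,jy,z):
    W=np.r_[O+(ex*jx+ey*jy)/1000,z/1000]; print((jx,jy,z),"units dx,dy,dz",((W-s["position"])@s["tcp_rot"]/.04).round(2))
E
python3 - <<'E'
from h import *
s=where(); go(s,-153,165,100);go(s,-153,165,46);go(s,-92,165,46)
E
```

```text
t 2.95 tcp jig [[-128.4  131.7]] z 372.4 toolx vs jig -y deg -0.5 F [-0.1 -0.2 -0.1]
(-153, 165, 100) units dx,dy,dz [-0.83  6.81 -0.62]
(-153, 165, 46) units dx,dy,dz [-0.83  8.16 -0.62]
(-92, 165, 46) units dx,dy,dz [-0.84  8.16  0.91]
```

Call:
{"api": "drive_tool", "payload": {
  "commands": [
    {"dx":-0.12,"dy":0.97,"dz":-0.09,"wx":0,"wy":0,"wz":0,"grip":0},
    {"dx":-0.12,"dy":0.97,"dz":-0.09,"wx":0,"wy":0,"wz":0,"grip":0},
    {"dx":-0.12,"dy":0.97,"dz":-0.09,"wx":0,"wy":0,"wz":0,"grip":0},
    {"dx":-0.12,"dy":0.97,"dz":-0.09,"wx":0,"wy":0,"wz":0,"grip":0},
    {"dx":-0.12,"dy":0.97,"dz":-0.09,"wx":0,"wy":0,"wz":0,"grip":0},
    {"dx":-0.12,"dy":0.97,"dz":-0.09,"wx":0,"wy":0,"wz":0,"grip":0},
    {"dx":-0.12,"dy":0.97,"dz":-0.09,"wx":0,"wy":0,"wz":0,"grip":0},
    {"dx":0,"dy":0.5,"dz":0,"wx":0,"wy":0,"wz":0,"grip":0}
  ]
}}

```text
time_s: 3.95
position: [0.4918, 0.2181, 0.0789]
tcp_rot: [[-0.078, -0.003, 0.997], [-0.997, -0.001, -0.078], [0.001, -1.0, -0.003]]
force: [0.4, 0.4, 0.3]
opening: 0.007
```

Call:
{"api": "drive_tool", "payload": {
  "commands": [
    {"dx":0,"dy":0.5,"dz":0,"wx":0,"wy":0,"wz":0,"grip":0},
    {"dx":0,"dy":0.35,"dz":0,"wx":0,"wy":0,"wz":0,"grip":0},
    {"dx":0,"dy":0,"dz":0,"wx":0,"wy":0,"wz":0,"grip":0}
  ]
}}

```text
time_s: 4.32
position: [0.4926, 0.2179, 0.0461]
tcp_rot: [[-0.079, -0.002, 0.997], [-0.997, -0.0, -0.079], [0.001, -1.0, -0.002]]
force: [0.2, -0.7, 0.7]
opening: 0.007
```

Run:
```python
from h import *
s=where(); go(s,-153,165,46);go(s,-92,165,46)
```

```text
t 4.325 tcp jig [[-153.6  165.4]] z 46.1 toolx vs jig -y deg -0.5 F [ 0.2 -0.7  0.7]
(-153, 165, 46) units dx,dy,dz [0.01 0.   0.02]
(-92, 165, 46) units dx,dy,dz [-0.    0.    1.54]
```

Call:
{"api": "drive_tool", "payload": {
  "commands": [
    {"dx":0,"dy":0,"dz":0.19,"wx":0,"wy":0,"wz":0,"grip":0},
    {"dx":0,"dy":0,"dz":0.19,"wx":0,"wy":0,"wz":0,"grip":0},
    {"dx":0,"dy":0,"dz":0.19,"wx":0,"wy":0,"wz":0,"grip":0},
    {"dx":0,"dy":0,"dz":0.19,"wx":0,"wy":0,"wz":0,"grip":0},
    {"dx":0,"dy":0,"dz":0.19,"wx":0,"wy":0,"wz":0,"grip":0},
    {"dx":0,"dy":0,"dz":0.19,"wx":0,"wy":0,"wz":0,"grip":0},
    {"dx":0,"dy":0,"dz":0.19,"wx":0,"wy":0,"wz":0,"grip":0},
    {"dx":0,"dy":0,"dz":0.19,"wx":0,"wy":0,"wz":0,"grip":0}
  ]
}}

```text
time_s: 5.32
position: [0.5541, 0.2132, 0.0469]
tcp_rot: [[-0.08, -0.0, 0.997], [-0.997, -0.0, -0.08], [0.0, -1.0, -0.0]]
force: [-2.7, -0.1, 1.9]
opening: 0.006
```

Run:
```python
from h import *
from rig import imaging
s=where()
c=imaging.get_calibration("wrist");p,d=imaging.capture("wrist");p2,d2=imaging.capture("scene")
np.savez("w2.npz",p=p,d=d,**c)
b=cv2.resize(p2[170:285,195:365],None,fx=3.5,fy=3.5,interpolation=cv2.INTER_CUBIC)
m=np.zeros((810,640,3),np.uint8);m[:400]=p;m[400:400+b.shape[0],:b.shape[1]]=b
cv2.imwrite("pics/p1.png",cv2.resize(m[:,:,::-1],None,fx=.74,fy=.74,interpolation=cv2.INTER_AREA))
```

```text
t 5.325 tcp jig [[-92. 165.]] z 46.9 toolx vs jig -y deg -0.6 F [-2.7 -0.1  1.9]
```

View pics/p1.png

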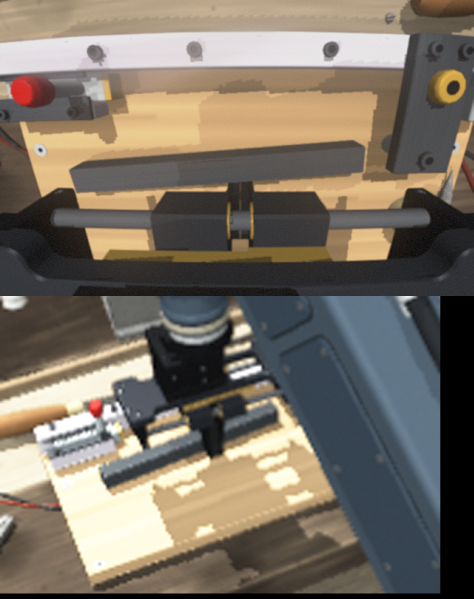

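The push worked. In the composite's wrist half, the tube's far top edge now runs from about (72,165) to (362,142), with the right end forward.

```bash
cat >> h.py <<'E'
def tubeends(f,uvs,z=.038):
    P=jig(ray2plane(f,uvs,z)); d=P[0]-P[1]; print("pts",P.round(1).tolist(),"len",np.linalg.norm(d).round(1),"tilt",np.degrees(np.arctan2(-d[0],d[1])).round(1))
E
python3 - <<'E'
from h import *
f=np.load("w2.npz")
tubeends(f,np.array([[72,165],[362,142]])/.74)
print(jig(ray2plane(f,np.array([[447,88]])/.74,.063)),"expect -9.5,42; knob",jig(ray2plane(f,np.array([[33,90]])/.74,.079)))
E
```

```text
pts [[-65.6, 289.5], [-49.8, 78.1]] len 211.9 tilt 4.3
[[-10.91902027  46.29704814]] expect -9.5,42; knob [[ -9.55338708 266.69388059]]
```

Call:
{"api": "drive_tool", "payload": {
  "commands": [
    {"dx":0,"dy":0,"dz":-0.2,"wx":0,"wy":0,"wz":0,"grip":0},
    {"dx":0.54,"dy":0,"dz":0,"wx":0,"wy":0,"wz":0,"grip":0},
    {"dx":0.54,"dy":0,"dz":0,"wx":0,"wy":0,"wz":0,"grip":0},
    {"dx":0.54,"dy":0,"dz":0,"wx":0,"wy":0,"wz":0,"grip":0},
    {"dx":0,"dy":0,"dz":0.2,"wx":0,"wy":0,"wz":0,"grip":0},
    {"dx":0,"dy":0,"dz":0.2,"wx":0,"wy":0,"wz":0,"grip":0},
    {"dx":0,"dy":0,"dz":0.2,"wx":0,"wy":0,"wz":0,"grip":0},
    {"dx":0,"dy":0,"dz":0.2,"wx":0,"wy":0,"wz":0,"grip":0}
  ]
}}

```text
time_s: 6.42
position: [0.5726, 0.1473, 0.0469]
tcp_rot: [[-0.079, -0.001, 0.997], [-0.997, 0.0, -0.079], [-0.0, -1.0, -0.001]]
force: [-1.8, 0.5, 1.2]
opening: 0.006
```

Call:
{"api": "drive_tool", "payload": {
  "commands": [
    {"dx":0,"dy":0,"dz":0.15,"wx":0,"wy":0,"wz":0,"grip":0},
    {"dx":0,"dy":0,"dz":0.15,"wx":0,"wy":0,"wz":0,"grip":0},
    {"dx":0,"dy":0,"dz":0,"wx":0,"wy":0,"wz":0,"grip":0}
  ]
}}

```text
time_s: 6.8
position: [0.5854, 0.1458, 0.047]
tcp_rot: [[-0.08, 0.002, 0.997], [-0.997, -0.0, -0.08], [-0.0, -1.0, 0.002]]
force: [0.5, -0.4, 0.3]
opening: 0.002
```

Run:
```python
from h import *
from rig import imaging
s=where()
c=imaging.get_calibration("wrist");p,d=imaging.capture("wrist")
np.savez("w3.npz",p=p,d=d,**c)
cv2.imwrite("pics/p2.png",p[:,:,::-1])
```

```text
t 6.8 tcp jig [[-56.   99.9]] z 47.0 toolx vs jig -y deg -0.6 F [ 0.5 -0.4  0.3]
```

View pics/p2.png

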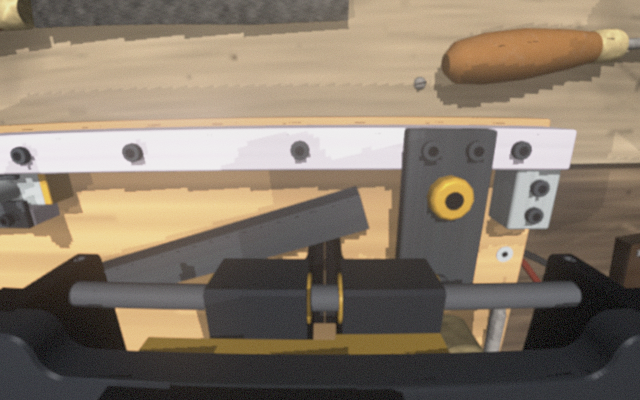

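The tube's right end is now at about (357,187), just left of the bridge at u≈403. Its back edge runs from there down-left to about (107,265).

Run:
```python
from h import *
f=np.load("w3.npz")
tubeends(f,np.array([[107,265],[357,187]]));tubeends(f,np.array([[357,187],[367,222]]))
print("bush exp(-10,42)",jig(ray2plane(f,[[452,199]],.063)),"bridge left/right top edges exp 62,22",jig(ray2plane(f,[[404,160],[494,160]],.055)),"fence face x 0",jig(ray2plane(f,[[300,171]],.045)))
```

```text
pts [[-55.7, 225.2], [-10.7, 82.6]] len 149.6 tilt 17.5
pts [[-10.7, 82.6], [-30.0, 76.8]] len 20.1 tilt -73.3
bush exp(-10,42) [[-9.81677835 43.66452037]] bridge left/right top edges exp 62,22 [[ 5.96850384 63.8629715 ]
 [ 5.89410185 22.87847885]] fence face x 0 [[ -0.71026452 110.87285303]]
```

Run:
```python
from h import *
s=where(); go(s,-66,100,47); go(s,-94,312,47)
```

```text
t 6.85 tcp jig [[-56.4  99.9]] z 47.0 toolx vs jig -y deg -0.6 F [-0.4  0.2 -0.3]
(-66, 100, 47) units dx,dy,dz [-0.   -0.   -0.24]
(-94, 312, 47) units dx,dy,dz [-5.29 -0.   -0.99]
```

Call:
{"api": "drive_tool", "payload": {
  "commands": [
    {"dx":0,"dy":0,"dz":-0.25,"wx":0,"wy":0,"wz":0,"grip":0},
    {"dx":0,"dy":-0.65,"dz":0,"wx":0,"wy":0,"wz":0,"grip":0},
    {"dx":-0.88,"dy":-0.65,"dz":-0.12,"wx":0,"wy":0,"wz":0,"grip":0},
    {"dx":-0.88,"dy":0,"dz":-0.12,"wx":0,"wy":0,"wz":0,"grip":0},
    {"dx":-0.88,"dy":0,"dz":-0.12,"wx":0,"wy":0,"wz":0,"grip":0},
    {"dx":-0.88,"dy":0,"dz":-0.12,"wx":0,"wy":0,"wz":0,"grip":0},
    {"dx":-0.88,"dy":0,"dz":-0.12,"wx":0,"wy":0,"wz":0,"grip":0},
    {"dx":-0.88,"dy":0,"dz":-0.12,"wx":0,"wy":0,"wz":0,"grip":0}
  ]
}}

```text
time_s: 7.85
position: [0.5613, 0.3602, 0.0988]
tcp_rot: [[-0.079, -0.001, 0.997], [-0.997, -0.0, -0.079], [0.001, -1.0, -0.001]]
force: [-0.6, 0.7, -0.5]
opening: 0.007
```

Call:
{"api": "drive_tool", "payload": {
  "commands": [
    {"dx":0,"dy":0,"dz":0,"wx":0,"wy":-0.1,"wz":0,"grip":0},
    {"dx":0,"dy":0,"dz":0,"wx":0,"wy":-0.1,"wz":0,"grip":0},
    {"dx":0,"dy":0,"dz":0,"wx":0,"wy":0,"wz":0,"grip":0}
  ]
}}

```text
time_s: 8.22
position: [0.5615, 0.3593, 0.0987]
tcp_rot: [[0.231, -0.001, 0.973], [-0.973, -0.0, 0.231], [0.0, -1.0, -0.001]]
force: [0.4, -0.3, -0.5]
opening: 0.002
```

Run:
```python
from h import *
from rig import imaging
s=where(); go(s,-94,312,47)
c=imaging.get_calibration("wrist");p,d=imaging.capture("wrist")
np.savez("w4.npz",p=p,d=d,**c)
cv2.imwrite("pics/p3.png",p[:,:,::-1])
```

```text
t 8.225 tcp jig [[-94.8 311.2]] z 98.7 toolx vs jig -y deg 17.4 F [ 0.4 -0.3 -0.5]
(-94, 312, 47) units dx,dy,dz [-0.01  1.29  0.03]
```

View pics/p3.png

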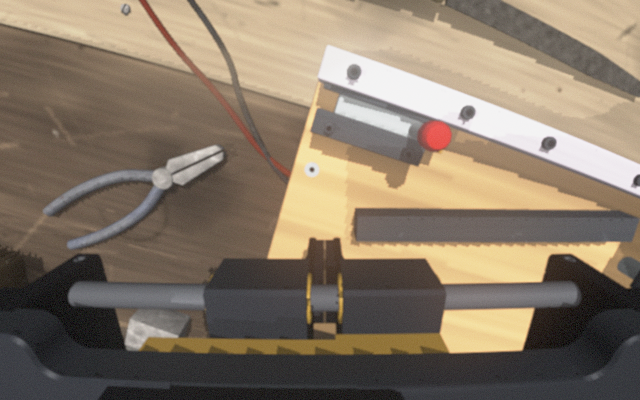

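The tube is level in the rotated view, so it lines up with the tool. Its left end is at about (356,208)–(357,232), just right of the closed fingertips at about (325,245). The pliers and block are clear.

Run:
```python
from h import *
f=np.load("w4.npz")
tubeends(f,[[356,208],[634,211]]);tubeends(f,[[356,208],[357,229]]); s=where()
W=ray2plane(f,[[356,208],[357,229],[634,211]],.038)
print(((W-s["position"])@s["tcp_rot"]*1000).round(1))
k=jig(ray2plane(f,[[435,135]],.079));print("knob",k)
```

```text
pts [[-72.5, 294.4], [-11.3, 89.7]] len 213.6 tilt 16.7
pts [[-72.5, 294.4], [-87.4, 288.4]] len 16.1 tilt -68.1
t 8.275 tcp jig [[-94.6 311.2]] z 98.8 toolx vs jig -y deg 17.3 F [-0.4  0.   0.1]
[[2.260e+01 6.080e+01 1.610e+01]
 [2.390e+01 6.080e+01 1.000e-01]
 [2.362e+02 6.080e+01 1.370e+01]]
knob [[ -9.77722132 276.61320955]]
```

Call:
{"api": "drive_tool", "payload": {
  "commands": [
    {"dx":0,"dy":0.65,"dz":0.06,"wx":0,"wy":0,"wz":0,"grip":0},
    {"dx":0,"dy":0.64,"dz":0.06,"wx":0,"wy":0,"wz":0,"grip":0},
    {"dx":0,"dy":0,"dz":0,"wx":0,"wy":0,"wz":0,"grip":0},
    {"dx":0.2,"dy":0,"dz":0,"wx":0,"wy":0,"wz":0,"grip":0},
    {"dx":0.2,"dy":0,"dz":0,"wx":0,"wy":0,"wz":0,"grip":0},
    {"dx":0.2,"dy":0,"dz":0,"wx":0,"wy":0,"wz":0,"grip":0},
    {"dx":0.2,"dy":0,"dz":0,"wx":0,"wy":0,"wz":0,"grip":0}
  ]
}}

```text
time_s: 9.15
position: [0.5752, 0.3292, 0.0483]
tcp_rot: [[0.232, 0.002, 0.973], [-0.973, 0.001, 0.232], [-0.001, -1.0, 0.002]]
force: [0.5, 1.4, 1.2]
opening: 0.01
```

Call:
{"api": "drive_tool", "payload": {
  "commands": [
    {"dx":0.15,"dy":0,"dz":0,"wx":0,"wy":0,"wz":0,"grip":0},
    {"dx":0.15,"dy":0,"dz":0,"wx":0,"wy":0,"wz":0,"grip":0},
    {"dx":0.15,"dy":0,"dz":0,"wx":0,"wy":0,"wz":0,"grip":0}
  ]
}}

```text
time_s: 9.52
position: [0.5788, 0.3115, 0.0473]
tcp_rot: [[0.232, -0.0, 0.973], [-0.973, 0.0, 0.232], [-0.0, -1.0, -0.0]]
force: [-0.7, 2.3, -0.2]
opening: 0.004
```

Run:
```python
from h import *
from rig import imaging
s=where()
c=imaging.get_calibration("wrist");p,d=imaging.capture("wrist")
np.savez("w5.npz",p=p,d=d,**c)
cv2.imwrite("pics/p4.png",p[:,:,::-1])
```

```text
t 9.525 tcp jig [[-74.2 264.8]] z 47.3 toolx vs jig -y deg 17.4 F [-0.7  2.3 -0.2]
```

View pics/p4.png

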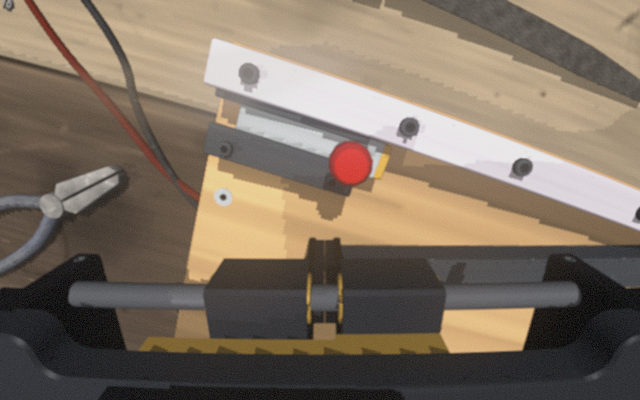

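The push is on line: about 2.3 N, with the tube still level and its left end on the finger at (342,247). I'll continue.

Call:
{"api": "drive_tool", "payload": {
  "commands": [
    {"dx":0.15,"dy":0,"dz":0,"wx":0,"wy":0,"wz":0,"grip":0},
    {"dx":0.15,"dy":0,"dz":0,"wx":0,"wy":0,"wz":0,"grip":0},
    {"dx":0.15,"dy":0,"dz":0,"wx":0,"wy":0,"wz":0,"grip":0},
    {"dx":0.12,"dy":0,"dz":0,"wx":0,"wy":0,"wz":0,"grip":0},
    {"dx":0,"dy":0,"dz":0,"wx":0,"wy":0,"wz":0,"grip":0}
  ]
}}

```text
time_s: 10.2
position: [0.5842, 0.2889, 0.0473]
tcp_rot: [[0.232, -0.0, 0.973], [-0.973, -0.001, 0.232], [0.001, -1.0, -0.0]]
force: [0.8, 0.1, -0.3]
opening: 0.004
```

Run:
```python
from h import *
from rig import imaging
s=where(); go(s,-85,240,47)
c=imaging.get_calibration("wrist");p,d=imaging.capture("wrist")
np.savez("w6.npz",p=p,d=d,**c)
cv2.imwrite("pics/p5.png",p[:,:,::-1])
```

```text
t 10.2 tcp jig [[-67.2 242.6]] z 47.3 toolx vs jig -y deg 17.4 F [ 0.8  0.1 -0.3]
(-85, 240, 47) units dx,dy,dz [-0.07  0.01 -0.44]
```

View pics/p5.png

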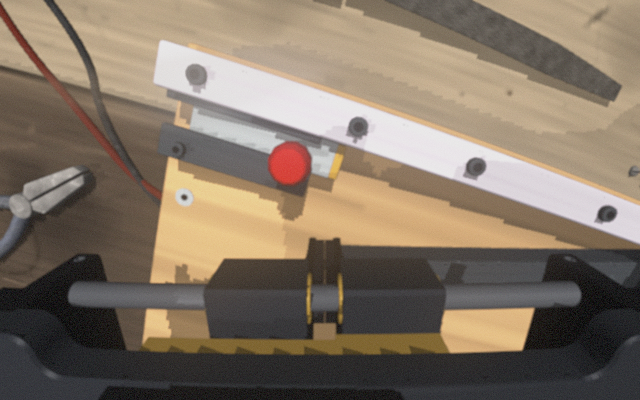

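Call:
{"api": "drive_tool", "payload": {
  "commands": [
    {"dx":-0.4,"dy":0,"dz":0,"wx":0,"wy":0,"wz":0,"grip":0},
    {"dx":0,"dy":0,"dz":-0.5,"wx":0,"wy":0,"wz":0,"grip":0},
    {"dx":0,"dy":0,"dz":-0.5,"wx":0,"wy":0,"wz":0,"grip":0},
    {"dx":0.75,"dy":0,"dz":0,"wx":0,"wy":0,"wz":0,"grip":0},
    {"dx":0.75,"dy":0,"dz":0,"wx":0,"wy":0,"wz":0,"grip":0},
    {"dx":0,"dy":0,"dz":0,"wx":0,"wy":0.096,"wz":0,"grip":0},
    {"dx":0,"dy":0,"dz":0,"wx":0,"wy":0.096,"wz":0,"grip":0},
    {"dx":0,"dy":0,"dz":0,"wx":0,"wy":0,"wz":0,"grip":0}
  ]
}}

```text
time_s: 11.25
position: [0.5553, 0.2385, 0.0474]
tcp_rot: [[-0.064, 0.0, 0.998], [-0.998, 0.0, -0.064], [-0.0, -1.0, 0.0]]
force: [0.4, 0.3, -0.0]
opening: 0.005
```

Run:
```python
from h import *
s=where(); go(s,-45,200,47); go(s,-33,200,47)
```

```text
t 11.25 tcp jig [[-92.5 190.3]] z 47.4 toolx vs jig -y deg 0.3 F [ 0.4  0.3 -0. ]
(-45, 200, 47) units dx,dy,dz [-0.24  0.01  1.19]
(-33, 200, 47) units dx,dy,dz [-0.23  0.01  1.49]
```

Now I'll swing the left end in, moving to y≈200 as I push.

Call:
{"api": "drive_tool", "payload": {
  "commands": [
    {"dx":-0.23,"dy":0,"dz":0.2,"wx":0,"wy":0,"wz":0,"grip":0},
    {"dx":0,"dy":0,"dz":0.2,"wx":0,"wy":0,"wz":0,"grip":0},
    {"dx":0,"dy":0,"dz":0.2,"wx":0,"wy":0,"wz":0,"grip":0},
    {"dx":0,"dy":0,"dz":0.2,"wx":0,"wy":0,"wz":0,"grip":0},
    {"dx":0,"dy":0,"dz":0.2,"wx":0,"wy":0,"wz":0,"grip":0},
    {"dx":0,"dy":0,"dz":0.15,"wx":0,"wy":0,"wz":0,"grip":0},
    {"dx":0,"dy":0,"dz":0.15,"wx":0,"wy":0,"wz":0,"grip":0},
    {"dx":0,"dy":0,"dz":0.1,"wx":0,"wy":0,"wz":0,"grip":0}
  ]
}}

```text
time_s: 12.25
position: [0.6122, 0.2429, 0.0473]
tcp_rot: [[-0.067, 0.0, 0.998], [-0.998, -0.0, -0.067], [0.0, -1.0, 0.0]]
force: [-0.4, 0.3, -0.8]
opening: 0.007
```

Run:
```python
from h import *
from rig import imaging
s=where()
c=imaging.get_calibration("wrist");p,d=imaging.capture("wrist")
np.savez("w7.npz",p=p,d=d,**c)
cv2.imwrite("pics/p6.png",p[:,:,::-1])
```

```text
t 12.25 tcp jig [[-36.  198.7]] z 47.3 toolx vs jig -y deg 0.2 F [-0.4  0.3 -0.8]
```

View pics/p6.png

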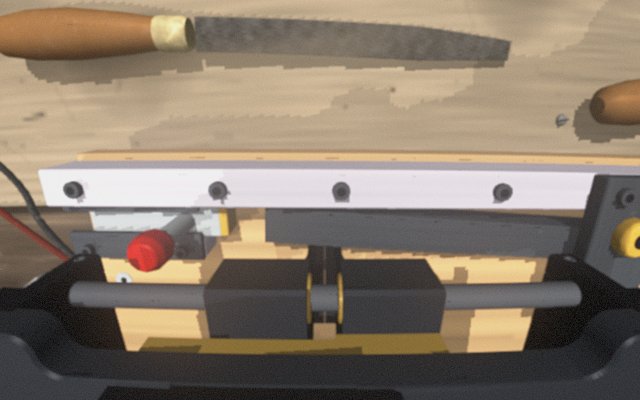

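The left end is now near the fence, with its back corner at (265,207). The right end is still slightly off, at about v≈220 near the bridge. I'll push near the right end, then in the middle.

Call:
{"api": "drive_tool", "payload": {
  "commands": [
    {"dx":0,"dy":0,"dz":-0.5,"wx":0,"wy":0,"wz":0,"grip":0},
    {"dx":0.85,"dy":0,"dz":0,"wx":0,"wy":0,"wz":0,"grip":0},
    {"dx":0.85,"dy":0,"dz":0,"wx":0,"wy":0,"wz":0,"grip":0},
    {"dx":0.85,"dy":0,"dz":0,"wx":0,"wy":0,"wz":0,"grip":0},
    {"dx":0,"dy":0,"dz":0.2,"wx":0,"wy":0,"wz":0,"grip":0},
    {"dx":0,"dy":0,"dz":0.2,"wx":0,"wy":0,"wz":0,"grip":0},
    {"dx":0,"dy":0,"dz":0.15,"wx":0,"wy":0,"wz":0,"grip":0},
    {"dx":0,"dy":0,"dz":0.06,"wx":0,"wy":0,"wz":0,"grip":0}
  ]
}}

```text
time_s: 13.3
position: [0.6094, 0.1419, 0.0473]
tcp_rot: [[-0.066, -0.001, 0.998], [-0.998, 0.0, -0.066], [-0.0, -1.0, -0.001]]
force: [-3.1, 0.4, 2.8]
opening: 0.005
```

Call:
{"api": "drive_tool", "payload": {
  "commands": [
    {"dx":0,"dy":0,"dz":0.06,"wx":0,"wy":0,"wz":0,"grip":0},
    {"dx":0,"dy":0,"dz":0,"wx":0,"wy":0,"wz":0,"grip":0}
  ]
}}

```text
time_s: 13.55
position: [0.6095, 0.1418, 0.0471]
tcp_rot: [[-0.067, -0.005, 0.998], [-0.998, 0.001, -0.067], [-0.0, -1.0, -0.005]]
force: [-4.8, 1.6, 2.8]
opening: 0.004
```

Run:
```python
from h import *
s=where()
```

```text
t 13.55 tcp jig [[-31.7  97.7]] z 47.1 toolx vs jig -y deg 0.2 F [-4.8  1.6  2.8]
```

Call:
{"api": "drive_tool", "payload": {
  "commands": [
    {"dx":0,"dy":0,"dz":-0.4,"wx":0,"wy":0,"wz":0,"grip":0},
    {"dx":-0.7,"dy":0,"dz":0,"wx":0,"wy":0,"wz":0,"grip":0},
    {"dx":-0.7,"dy":0,"dz":0,"wx":0,"wy":0,"wz":0,"grip":0},
    {"dx":0,"dy":0,"dz":0.15,"wx":0,"wy":0,"wz":0,"grip":0},
    {"dx":0,"dy":0,"dz":0.15,"wx":0,"wy":0,"wz":0,"grip":0},
    {"dx":0,"dy":0,"dz":0.1,"wx":0,"wy":0,"wz":0,"grip":0},
    {"dx":0,"dy":0,"dz":0.05,"wx":0,"wy":0,"wz":0,"grip":0},
    {"dx":0,"dy":0,"dz":0.05,"wx":0,"wy":0,"wz":0,"grip":0}
  ]
}}

```text
time_s: 14.55
position: [0.6137, 0.196, 0.0467]
tcp_rot: [[-0.069, -0.014, 0.998], [-0.998, -0.0, -0.069], [0.001, -1.0, -0.014]]
force: [-11.9, 3.0, 8.2]
opening: 0.007
```

Run:
```python
from h import *
from rig import imaging
s=where()
c=imaging.get_calibration("wrist");p,d=imaging.capture("wrist")
np.savez("w8.npz",p=p,d=d,**c)
cv2.imwrite("pics/p7.png",p[:,:,::-1])
```

```text
t 14.55 tcp jig [[-31.3 152. ]] z 46.7 toolx vs jig -y deg 0.1 F [-11.9   3.    8.2]
```

View pics/p7.png

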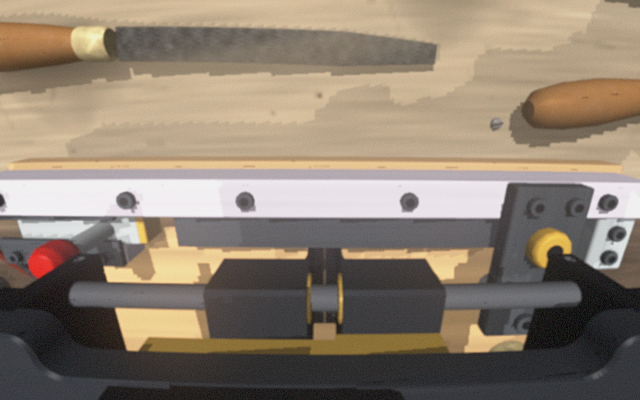

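The tube looks flush along the fence: its back edge is parallel at v≈218, from u=175 to the bridge. The nose is at about (145,230), and the force is 12 N. Next is the slide pin.

Call:
{"api": "drive_tool", "payload": {
  "commands": [
    {"dx":0,"dy":0,"dz":-0.5,"wx":0,"wy":0,"wz":0,"grip":0},
    {"dx":0,"dy":-0.85,"dz":0,"wx":0,"wy":0,"wz":0,"grip":0},
    {"dx":0,"dy":-0.85,"dz":0,"wx":0,"wy":0,"wz":0,"grip":0},
    {"dx":0,"dy":0,"dz":0,"wx":0,"wy":0,"wz":0,"grip":0}
  ]
}}

```text
time_s: 15.1
position: [0.6026, 0.197, 0.1184]
tcp_rot: [[-0.068, 0.008, 0.998], [-0.998, 0.001, -0.068], [-0.001, -1.0, 0.008]]
force: [1.3, -0.4, -0.7]
opening: 0.004
```

Run:
```python
from h import *
s=where(); go(s,-11,311,115); go(s,-11,311,72)
```

```text
t 15.1 tcp jig [[-42.5 152.3]] z 118.4 toolx vs jig -y deg 0.1 F [ 1.3 -0.4 -0.7]
(-11, 311, 115) units dx,dy,dz [-3.97  0.1   0.79]
(-11, 311, 72) units dx,dy,dz [-3.96  1.17  0.78]
```

Call:
{"api": "drive_tool", "payload": {
  "commands": [
    {"dx":-0.8,"dy":0,"dz":0.15,"wx":0,"wy":0,"wz":0,"grip":0},
    {"dx":-0.8,"dy":0,"dz":0.15,"wx":0,"wy":0,"wz":0,"grip":0},
    {"dx":-0.8,"dy":0,"dz":0.15,"wx":0,"wy":0,"wz":0,"grip":0},
    {"dx":-0.8,"dy":0,"dz":0.15,"wx":0,"wy":0,"wz":0,"grip":0},
    {"dx":-0.8,"dy":0,"dz":0.15,"wx":0,"wy":0,"wz":0,"grip":0},
    {"dx":0,"dy":0.6,"dz":0,"wx":0,"wy":0,"wz":0,"grip":0},
    {"dx":0,"dy":0.55,"dz":0,"wx":0,"wy":0,"wz":0,"grip":0},
    {"dx":0,"dy":0,"dz":0,"wx":0,"wy":0,"wz":0,"grip":0}
  ]
}}

```text
time_s: 16.1
position: [0.6387, 0.3538, 0.0659]
tcp_rot: [[-0.068, -0.005, 0.998], [-0.998, -0.002, -0.068], [0.003, -1.0, -0.005]]
force: [-0.9, -0.1, 0.3]
opening: 0.005
```

Run:
```python
from h import *
s=where(); go(s,-11,267,72)
```

```text
t 16.1 tcp jig [[-17.4 311.2]] z 65.9 toolx vs jig -y deg 0.1 F [-0.9 -0.1  0.3]
(-11, 267, 72) units dx,dy,dz [ 1.11 -0.15  0.16]
```

Call:
{"api": "drive_tool", "payload": {
  "commands": [
    {"dx":0,"dy":-0.15,"dz":0.14,"wx":0,"wy":0,"wz":0,"grip":0},
    {"dx":0.14,"dy":0,"dz":0,"wx":0,"wy":0,"wz":0,"grip":0},
    {"dx":0.14,"dy":0,"dz":0,"wx":0,"wy":0,"wz":0,"grip":0},
    {"dx":0.14,"dy":0,"dz":0,"wx":0,"wy":0,"wz":0,"grip":0},
    {"dx":0.14,"dy":0,"dz":0,"wx":0,"wy":0,"wz":0,"grip":0},
    {"dx":0.14,"dy":0,"dz":0,"wx":0,"wy":0,"wz":0,"grip":0},
    {"dx":0.12,"dy":0,"dz":0,"wx":0,"wy":0,"wz":0,"grip":0}
  ]
}}

```text
time_s: 16.98
position: [0.6436, 0.3225, 0.0756]
tcp_rot: [[-0.067, 0.0, 0.998], [-0.998, 0.001, -0.067], [-0.001, -1.0, 0.0]]
force: [-0.7, 2.8, 0.1]
opening: 0.006
```

Run:
```python
from h import *
s=where()
```

```text
t 16.975 tcp jig [[-10.3 280.3]] z 75.6 toolx vs jig -y deg 0.2 F [-0.7  2.8  0.1]
```

Call:
{"api": "drive_tool", "payload": {
  "commands": [
    {"dx":0.08,"dy":0,"dz":0,"wx":0,"wy":0,"wz":0,"grip":0},
    {"dx":0.08,"dy":0,"dz":0,"wx":0,"wy":0,"wz":0,"grip":0},
    {"dx":0.08,"dy":0,"dz":0,"wx":0,"wy":0,"wz":0,"grip":0}
  ]
}}

```text
time_s: 17.35
position: [0.643, 0.3131, 0.0755]
tcp_rot: [[-0.067, 0.0, 0.998], [-0.998, 0.001, -0.067], [-0.001, -1.0, 0.0]]
force: [-0.6, 4.8, 1.4]
opening: 0.007
```

Call:
{"api": "drive_tool", "payload": {
  "commands": [
    {"dx":0.06,"dy":0,"dz":0,"wx":0,"wy":0,"wz":0,"grip":0},
    {"dx":0.06,"dy":0,"dz":0,"wx":0,"wy":0,"wz":0,"grip":0}
  ]
}}

```text
time_s: 17.6
position: [0.6426, 0.3081, 0.0755]
tcp_rot: [[-0.067, -0.0, 0.998], [-0.998, 0.0, -0.067], [-0.0, -1.0, -0.0]]
force: [-0.8, 4.4, 2.0]
opening: 0.009
```

Call:
{"api": "drive_tool", "payload": {
  "commands": [
    {"dx":0.04,"dy":0,"dz":0,"wx":0,"wy":0,"wz":0,"grip":0},
    {"dx":0.04,"dy":0,"dz":0,"wx":0,"wy":0,"wz":0,"grip":0}
  ]
}}

```text
time_s: 17.85
position: [0.6423, 0.3047, 0.0754]
tcp_rot: [[-0.067, -0.0, 0.998], [-0.998, 0.0, -0.067], [-0.0, -1.0, -0.0]]
force: [-1.2, 3.4, 2.6]
opening: 0.01
```

Run:
```python
from h import *
s=where()
```

```text
t 17.85 tcp jig [[-10.4 262.5]] z 75.4 toolx vs jig -y deg 0.2 F [-1.2  3.4  2.6]
```

Call:
{"api": "drive_tool", "payload": {
  "commands": [
    {"dx":0.05,"dy":0,"dz":0,"wx":0,"wy":0,"wz":0,"grip":0},
    {"dx":0.05,"dy":0,"dz":0,"wx":0,"wy":0,"wz":0,"grip":0}
  ]
}}

```text
time_s: 18.1
position: [0.6423, 0.3031, 0.0755]
tcp_rot: [[-0.068, 0.001, 0.998], [-0.998, 0.005, -0.068], [-0.005, -1.0, 0.001]]
force: [-1.6, 13.2, 0.3]
opening: 0.004
```

Call:
{"api": "drive_tool", "payload": {
  "commands": [
    {"dx":0.05,"dy":0,"dz":0,"wx":0,"wy":0,"wz":0,"grip":0},
    {"dx":0.05,"dy":0,"dz":0,"wx":0,"wy":0,"wz":0,"grip":0}
  ]
}}

```text
time_s: 18.35
position: [0.6422, 0.3027, 0.0757]
tcp_rot: [[-0.069, 0.003, 0.998], [-0.998, 0.011, -0.069], [-0.011, -1.0, 0.002]]
force: [-1.1, 21.9, -2.1]
opening: 0.006
```

Run:
```python
from h import *
from rig import imaging
s=where()
c=imaging.get_calibration("wrist");p,d=imaging.capture("wrist")
np.savez("w9.npz",p=p,d=d,**c)
cv2.imwrite("pics/p8.png",p[:,:,::-1])
```

```text
t 18.35 tcp jig [[-10.3 260.5]] z 75.7 toolx vs jig -y deg 0.0 F [-1.1 21.9 -2.1]
```

View pics/p8.png

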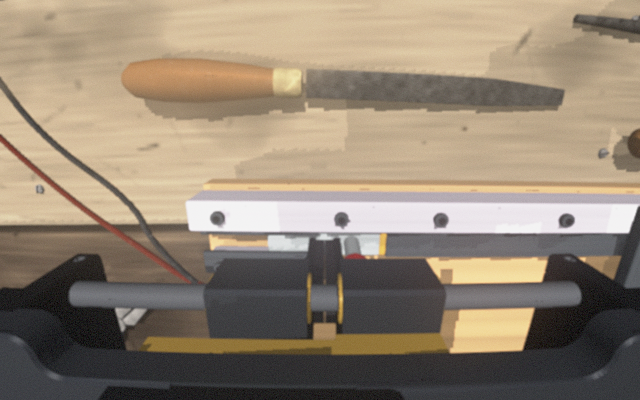

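It hit a hard stop, with force rising to 22 N and no further travel. The nose at (385,243) touches the tube's end. I'll retreat and check from above.

Call:
{"api": "drive_tool", "payload": {
  "commands": [
    {"dx":-0.3,"dy":0,"dz":0,"wx":0,"wy":0,"wz":0,"grip":0},
    {"dx":-0.3,"dy":0,"dz":0,"wx":0,"wy":0,"wz":0,"grip":0},
    {"dx":0,"dy":-0.9,"dz":0,"wx":0,"wy":0,"wz":0,"grip":0},
    {"dx":0.7,"dy":-1,"dz":-0.5,"wx":0,"wy":0,"wz":0,"grip":0},
    {"dx":0.7,"dy":-1,"dz":-0.5,"wx":0,"wy":0,"wz":0,"grip":0},
    {"dx":0.7,"dy":-1,"dz":-0.5,"wx":0,"wy":0,"wz":0,"grip":0},
    {"dx":0.7,"dy":0,"dz":-0.5,"wx":0,"wy":0,"wz":0,"grip":0},
    {"dx":0,"dy":0,"dz":0,"wx":0,"wy":0,"wz":0,"grip":0}
  ]
}}

```text
time_s: 19.4
position: [0.5549, 0.2119, 0.2319]
tcp_rot: [[-0.069, -0.001, 0.998], [-0.998, -0.002, -0.069], [0.002, -1.0, -0.001]]
force: [-0.3, 1.1, 0.0]
opening: 0.005
```

Call:
{"api": "drive_tool", "payload": {
  "commands": [
    {"dx":0.6,"dy":0,"dz":0,"wx":0,"wy":0,"wz":0,"grip":0},
    {"dx":0.6,"dy":0,"dz":0,"wx":0,"wy":0,"wz":0,"grip":0},
    {"dx":0,"dy":0,"dz":0,"wx":0,"wy":0,"wz":0,"grip":0}
  ]
}}

```text
time_s: 19.77
position: [0.5537, 0.1651, 0.2308]
tcp_rot: [[-0.069, -0.0, 0.998], [-0.998, -0.001, -0.069], [0.001, -1.0, -0.0]]
force: [-0.1, 1.3, -0.4]
opening: 0.006
```

Run:
```python
from h import *
from rig import imaging
s=where()
c=imaging.get_calibration("wrist");p,d=imaging.capture("wrist")
np.savez("w10.npz",p=p,d=d,**c)
cv2.imwrite("pics/p9.png",p[:,:,::-1])
```

```text
t 19.775 tcp jig [[-89. 117.]] z 230.8 toolx vs jig -y deg 0.0 F [-0.1  1.3 -0.4]
```

View pics/p9.png

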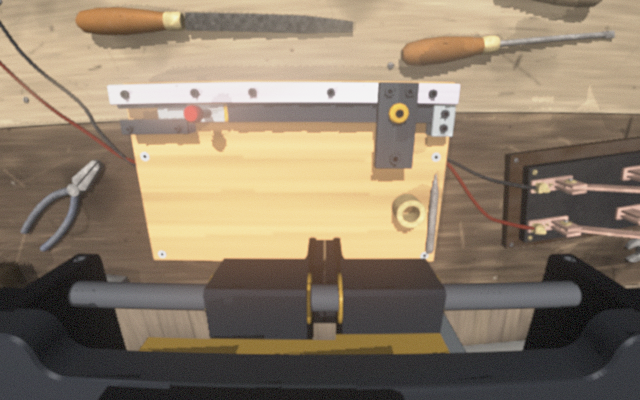

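The tube lies along the fence from u≈228 to the end stop at u≈432, with the nose on its left end. The bush, punch and pliers are where they were. One numeric check of the tube's front edge, nose and knob before handing in.

Run:
```python
from h import *
f=np.load("w10.npz");hsv=cv2.cvtColor(f["p"],cv2.COLOR_RGB2HSV);H,S,V=[hsv[...,i].astype(int) for i in range(3)]
for u in (240,280,320,365,420,427):
    g=V[104:135,u]; k=S[104:135,u]; print(u,g.tolist()) if u in(240,420) else 0
    r=104+np.where((V[104:135,u]<150)&(S[104:135,u]<75))[0]
    if len(r): print(u,r.min(),r.max(),"front edge jig",jig(ray2plane(f,[[u,r.max()+.5]],.038)).round(1))
print("row112 V",list(zip(range(418,440),V[112,418:440])))
red=win(((H<10)|(H>165))&(S>100)&(V>80),180,215,100,128)
print("knob exp y~243",jig(ray2plane(f,[cen(red)],.079)))
print("left end exp 220",jig(ray2plane(f,[[228,114]],.038)),"bush",jig(ray2plane(f,[[399,113]],.063)))
```

```text
240 [154, 152, 153, 160, 162, 160, 160, 158, 157, 159, 160, 157, 158, 158, 158, 154, 154, 161, 179, 194, 200, 200, 204, 203, 204, 201, 194, 195, 217, 236, 242]
280 104 121 front edge jig [[-19.9 164.1]]
320 104 121 front edge jig [[-20.  121.1]]
365 104 121 front edge jig [[-19.8  72.8]]
420 [102, 84, 93, 93, 109, 112, 114, 111, 107, 111, 111, 108, 109, 109, 109, 107, 111, 108, 117, 128, 144, 146, 147, 145, 154, 150, 148, 149, 175, 215, 234]
420 104 122 front edge jig [[-20.3  13.2]]
427 104 134 front edge jig [[-33.    4.3]]
row112 V [(418, np.int64(110)), (419, np.int64(113)), (420, np.int64(107)), (421, np.int64(110)), (422, np.int64(110)), (423, np.int64(113)), (424, np.int64(109)), (425, np.int64(110)), (426, np.int64(113)), (427, np.int64(109)), (428, np.int64(105)), (429, np.int64(110)), (430, np.int64(109)), (431, np.int64(105)), (432, np.int64(118)), (433, np.int64(158)), (434, np.int64(197)), (435, np.int64(213)), (436, np.int64(216)), (437, np.int64(217)), (438, np.int64(215)), (439, np.int64(219))]
knob exp y~243 [[ -9.74844299 242.53056733]]
left end exp 220 [[-11.76366777 219.63927105]] bush [[-10.15184239  42.80306338]]
```

All the readings match a loaded tube: front edge at x = -20, left end at y = 219.6, knob at y = 242.5 (travel about 34 mm).

```bash
python3 -c "
from rig import workorder
print(workorder.hand_in())"
```

```text
the job is handed in; nothing more can be done
None
```

The tube is loaded in the drill jig and the job is handed in, at about 20 s of the 54 s allowed. The hand-in gave no verdict.

- **What I did:** Using closed fingertips only, I pushed the tube forward and pivoted its right-hand end towards the fence. I pushed it along its own axis behind the post and under the bridge, then swung the left end in and pressed it flush. Last, I pushed the end slide up by its pin until it stopped hard at about 22 N.
- **Tube position:** The last wrist-camera check put the tube's front edge at jig x of -19.8 to -20.3 mm at four places along it (-20 is flush). Its left end was at y ≈ 219.6 mm (220 is ideal), and the picture showed no gap between tube and end stop.
- **Slide:** The knob was at y ≈ 242.5 mm, which is about 34 mm of travel.
- **Bystanders:** The bush, punch and pliers looked unmoved in the last picture. I did not look again at the block, oil can or spanner, but no move went low near them.
- **Disagreements:** One front-edge sample, right beside the end stop, read -33 mm. I put that down to the shadow or the stop itself, not the tube. Readings taken with the arm low and mid-task were also off by several mm, so I relied on the higher views and on contact force.
- **View count:** I viewed 14 pictures against the budget of 10. One was wasted on a refused first move.

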